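Wake the radio, the aircraft and its safety button in the right order

TASK

Bring the bench-test quadcopter to life with light fingertip presses only: first hold the hand-held radio's round power button (between its two sticks) down for about a second and let it up, then push the aircraft's latching main switch on the front of its top deck fully home, and only then hold the small safety button on top of its satellite puck down for about a second and let it up. Do not press the radio's button again once the aircraft is powered, do not grasp, lift or shove the radio, the aircraft or anything lying round them, and finish clear of everything.

Things in the scene. Friction and masses are not known exactly. Their poses are not given: they have to be found in the camera images.
- aircraft: Loose quadcopter, 1.1 kg, standing on four white legs, propellers off: two black decks, four white arms in an X (along the diagonals of its axes) with a motor 165 mm out at each end (motor shafts reach 128 mm up, legs 142 mm out). Origin on the table under its centre; +x to its nose (a small camera), +y to its left, z up. The top deck (136 by 84 mm) has its upper face 114 mm above the table. It slides or tips if pushed hard.
- radio: Loose black hand-held radio control transmitter, 0.75 kg, lying on its back, about 180 mm wide (y) and 170 mm long (x), face 44 mm above the table. Origin on the table under its middle; +x to its top edge (carrying hoop, aerial, toggles), screen at the -x end, +y to its left. Two upright control sticks, 76 mm above the table, at x +20, y +55 and -55 mm.
- radio_button_top (a point): Centre of the top face of the radio's power button: a round metal cap 16 mm across, between the two sticks (at x +8, y 0 mm on the radio), standing 6 mm proud of a flat ring, 51.5 mm above the table. It moves with the cap.
- main_switch_top (a point): Centre of the top face of the aircraft's main switch: a round steel cap 16 mm across in a 25 mm steel bezel, on the centre line of the top deck near the nose (at x +42, y 0 mm on the aircraft), standing 9 mm proud of the bezel and 127 mm above the table when off. It moves with the cap.
- safety_button_top (a point): Centre of the top face of the safety button: a round grey cap 12 mm across in a thin white ring in the middle of the round black satellite puck (52 mm across, on a short mast at x -46, y 0 mm on the aircraft), standing 7 mm proud of the puck's top and 151 mm above the table. It moves with the cap.
- radio_button (a joint): How far the radio's power button is pressed, m: 0 up, 0.005 bottomed; sprung, 1.2 N to start and 4 N to bottom; counts as pressed from 0.0025; comes back up when let go.
- main_switch (a joint): How far the aircraft's main switch is pressed, m: 0 off (up), 0.007 against its stop; moves against about 3 N and stays where it is left; counts as fully home from 0.0045.
- safety_button (a joint): How far the safety button is pressed, m: 0 up, 0.005 bottomed; sprung, 1.2 N to start and 4 N to bottom; counts as pressed from 0.0025; comes back up when let go.
- spare_pack: Loose spare battery, a grey block 105 by 34 by 26 mm, lying behind the aircraft's tail. Origin under its centre. Leave alone.
- tape_roll: Loose roll of white tape lying flat, 90 mm across, 24 mm high, ahead of the aircraft's nose. Origin under its centre. Leave alone.
- hex_driver: Loose screwdriver, 160 mm long with a 26 mm grey handle, lying along the radio's lower edge. Origin on the table under its middle. Leave alone.
- prop_a: Loose black two-bladed propeller, 204 mm long, 9 mm high, lying flat beyond the screwdriver. Origin under its hub. Leave alone.
- prop_b: Another such propeller, lying flat behind the spare battery. Origin under its hub. Leave alone.
- glue_bottle: Loose white bottle, 32 mm across, 85 mm high, standing beyond the radio's top edge. Origin under its centre. Leave alone.
- screw_tray: Loose aluminium tray of screws, 75 by 105 by 16 mm, on the far side of the mat, between the radio and the aircraft. Origin under its centre. Leave alone.
Mind the look-alikes: they are no part of the job. Leave any brown or purple look-alike of the radio alone.

How it is judged (in metres and radians):
On the way, in this order (a step that is already met when the one before it is completed fails the run):
1. the radio's power button is held pressed while the aircraft is still off (value of joint radio_button above 0.0025 m and value of joint main_switch below 0.002 m), for 0.6 s.
2. the radio's button is let up and the aircraft's main switch is pushed home (value of joint main_switch above 0.0045 m and value of joint radio_button below 0.0012 m), for 0.1 s.
3. the safety button is held pressed with the main switch home (value of joint safety_button above 0.0025 m and value of joint main_switch above 0.0045 m), for 0.6 s.
At the end, for the whole second after the job is handed in: The main switch is home (at least 4.5 mm down), the radio's button and the safety button are up again (within 1.2 mm), and the radio and the aircraft stand level, at rest and within 20 mm of where they started (all of step 2 and value of joint safety_button below 0.0012 m and distance of each of aircraft, radio from where it was at the start of the episode below 0.02 m and angle between each of aircraft, radio's own z axis and vertical below 0.05 rad and linear speed of each of aircraft, radio below 0.02 m/s); the robot touches nothing.
It fails at once if the safety button is pressed before the aircraft is powered (value of joint safety_button above 0.0025 m and value of joint main_switch below 0.0045 m).
It fails at once if the radio's button is pressed while the aircraft is powered (value of joint radio_button above 0.0025 m and value of joint main_switch above 0.0045 m).
It fails at once if the aircraft or the radio is pressed harder than 20 N (contact force between any of the arm, the fingers and aircraft above 20 N or contact force between any of the arm, the fingers and radio above 20 N).
It fails at once if the aircraft or the radio is shoved, lifted or tipped (distance of any of aircraft, radio from where it was at the start of the episode above 0.025 m or height (world z) of any of aircraft, radio above 0.008 m or angle between any of aircraft, radio's own z axis and vertical above 0.12 rad).
It fails at once if a bystander is moved (distance of any of spare_pack, tape_roll, hex_driver, prop_a, prop_b, glue_bottle, screw_tray from where it was at the start of the episode above 0.02 m).
It also fails if it takes over 58 s, if anything falls off the work surface, if the arm or the gripper's body presses on something with over 40 N, if the wrist force passes 120 N, or if a joint passes its speed limit or range.

ROBOT

A 6-joint arm with a two-finger parallel gripper is mounted at the origin on the work surface. World frame = base frame: x ahead of the robot, y to its left, z up, the work surface at z = 0. Lengths are in m, angles in degrees, forces in N, time in s.
With the tool pointing down it reaches from about 0.375 to 0.925 m from the base axis. Payload 5.7 kg.
Tool frame: the origin (TCP) lies at the very end of the fingers, on their centre line; the grasp point (between the pads) lies 19 mm behind it (ctrl.grip_point_offset is the z of the grasp point in the tool frame, in m); z points along the fingers, y is the line along which they close (so a half turn about z gives the same grasp; the last joint's range is limited). The gripper opens to 88 mm and grips with 3 to 60 N. Pads are 20 mm wide; open, the fingers measure 115 mm over their backs; the gripper's body (75 mm by 178 mm) begins 61 mm behind the grasp point.
Start: joints at [67.489, 20.558, 86.54, -0, 72.909, -6.595], TCP at [0.165, 0.577, 0.223] pointing down, gripper open.
Joint ranges: [-170.27, 170.27], [-57.76, 135], [12.27, 136.19], [-55.21, 235.2], [11.17, 155.16], [-170.74, 170.74]. Speed limits (degrees/s): [136.94, 136.94, 180, 180, 180, 180].

INTERFACE

Orientations are given as a 3x3 rotation matrix whose columns are the frame's x, y, z axes.
In Python, from bench import status, imaging, job, ctrl gives the robot as it stands.
- The arm moves only by the tool arm_command, never from a script. Its argument "plan" is text: rows parted by semicolons, each of 6 numbers parted by spaces: the shift along the tool's x, y, z in cm, then the turn, a rotation vector about the tool's x, y, z in rad. A call has 1 to 12 rows; each row shifts and turns the commanded pose from where the row before left it, along the tool's axes as they then stand; what a row does not reach is not made up. A row lasts 1/12 s, in which the tool goes at most 41.7 mm and 7.16 degrees, less where a joint would pass 70% of its speed; a pose out of reach is approached as far as the arm can. A call with a gripper value outside its range is refused whole. "fingers" is the opening, from -1 (shut) to 1 (fully open), set as the call begins (left out, the last holds). The fingers move at their own pace and stop on an object; "force" is the grip in N (left out, the last holds). Time passes only in rows, so rows that do not move let the fingers close. It gives the time, the measured TCP pose, the force, the opening and the grip force at its end, in the units of the state.
- status.state(): the state, without advancing time (a new reading comes with each control period).
- imaging.capture(name): name is "scene" or "top" or "wrist"; returns a dict with "img" (420x560x3 uint8, blue, green, red), "vfov" (degrees; the focal length in pixels is half the picture's height over the tangent of half this angle, whatever the lens; pixels are square), "cx", "cy" (the principal point, pixels), "rvec" (rotation vector, rad) and "tvec" (3), from world to camera coordinates, as OpenCV has them; the wrist camera has in their place "tool_from_camera" (4x4, takes a point from camera to tool coordinates, whose origin is the TCP and whose axes are the flange's). Camera axes: x right, y down, z forward; pixel columns grow to the right and rows downward; lengths in m; the calibration is good to about 2 mm. A picture is of the moment at which its call begins: read the wrist's pose just before it. There is no depth.
- job.sign_off(): hands the job in; it is judged then, once.
The state is a dict: "clock": time; "q": joint angles; "joint_velocities": joint speeds; "joint_torque": joint torques, N m; "position": TCP position; "tcp_rot": TCP orientation; "wrist_force": force on the tool from outside, world axes, zero at the start; "torque": the same for the moment, N m; "width": finger opening in m; "grasp_force": force on a finger pad.
Only numpy, scipy, OpenCV 4.12 (cv2) and the standard library are available. Lean on these libraries where they do the work, as an engineer would, in place of code of your own. Each camera call takes 0.05 s, during which the arm holds its last target. There are 200 camera calls.

## Working session

There is one attempt and no reset: what is moved stays moved. The work goes in short steps, Python scripts to look and compute and a tool call to move; the robot and the scene stay as the last step left them, time stands still between calls to the robot, and variables do not carry over. Pictures are saved under pics/ and viewed, at most 10 in all, crops included, and the job is handed in when it is done.

Besides the shell and the picture viewer there is one more tool, called after ">>>" by a JSON object that holds its "fn" and its "kwargs". arm_command: Moves the arm, as the interface text tells. Its arguments: {"type":"object","properties":{"plan":{"type":"string"},"fingers":{"type":"number"},"force":{"type":"number"}},"required":["plan"]}

```bash
mkdir -p pics; ls; cat > h.py <<'E'
import numpy as np,cv2
from bench import status,imaging,job,ctrl
def cap(n):
    s=status.state(); c=imaging.capture(n); im=c["img"]; f=im.shape[0]/2/np.tan(np.radians(c["vfov"])/2)
    K=np.array([[f,0,c["cx"]],[0,f,c["cy"]],[0,0,1]])
    if "rvec" in c:
        R=cv2.Rodrigues(np.array(c["rvec"],float))[0]; t=np.array(c["tvec"],float).ravel()
    else:
        T=np.array(c["tool_from_camera"]); Rt=np.array(s["tcp_rot"]).reshape(3,3); p=np.array(s["position"])
        Rw=Rt@T[:3,:3]; o=Rt@T[:3,3]+p; R=Rw.T; t=-R@o
    return im,K,R,t
def ray(px,K,R,t,z):
    d=R.T@np.linalg.inv(K)@np.array([px[0],px[1],1.]); o=-R.T@t
    return o+d*(z-o[2])/d[2]
def proj(p,K,R,t):
    c=K@(R@np.array(p)+t); return c[:2]/c[2]
E
python3 - <<'E'
from h import *
import pickle
for n in("top","scene"):
    r=cap(n); cv2.imwrite(f"pics/{n}.png",cv2.resize(r[0],None,fx=1.42,fy=1.42,interpolation=cv2.INTER_CUBIC)); pickle.dump(r,open(n+".pkl","wb"))
    print(n,r[1],-r[2].T@r[3])
s=status.state();print(s)
E
```

```text
pics
top [[456.20479699   0.         281.43234321]
 [  0.         456.20479699 208.8904684 ]
 [  0.           0.           1.        ]] [0.40969223 0.00463775 1.45825564]
scene [[453.20493208   0.         280.74607149]
 [  0.         453.20493208 210.35720823]
 [  0.           0.           1.        ]] [1.19635844 0.49857941 0.97293387]
{'clock': 0.1, 'q': array([ 6.74885518e+01,  2.05968924e+01,  8.65918543e+01,  1.07000193e-04,
        7.29112718e+01, -6.59511240e+00]), 'joint_velocities': array([-0.06746138, -0.0837919 , -0.10438805,  0.02689909, -0.04013529,
        0.00582575]), 'joint_torque': array([ 1.03307033e-03, -5.16356885e+01, -2.71404719e+01,  6.80090650e-02,
        2.74834048e-02, -3.28581109e-05]), 'position': array([0.16430521, 0.57640315, 0.22186782]), 'tcp_rot': array([[-9.61662942e-01,  2.74233362e-01, -6.70002615e-04],
       [ 2.74234106e-01,  9.61661612e-01, -1.61195337e-03],
       [ 2.02264403e-04, -1.73389339e-03, -9.99998476e-01]]), 'wrist_force': array([-0.26671448, -0.98792091,  0.29802738]), 'torque': array([0.07158436, 0.00438187, 0.02685826]), 'grasp_force': 0.0, 'width': 0.08768981209917753}
```

View pics/top.png

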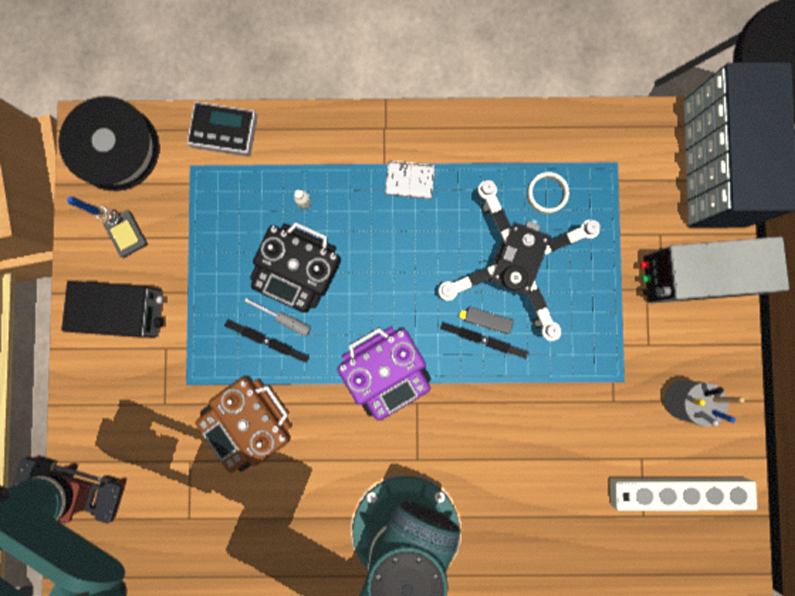

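View pics/scene.png

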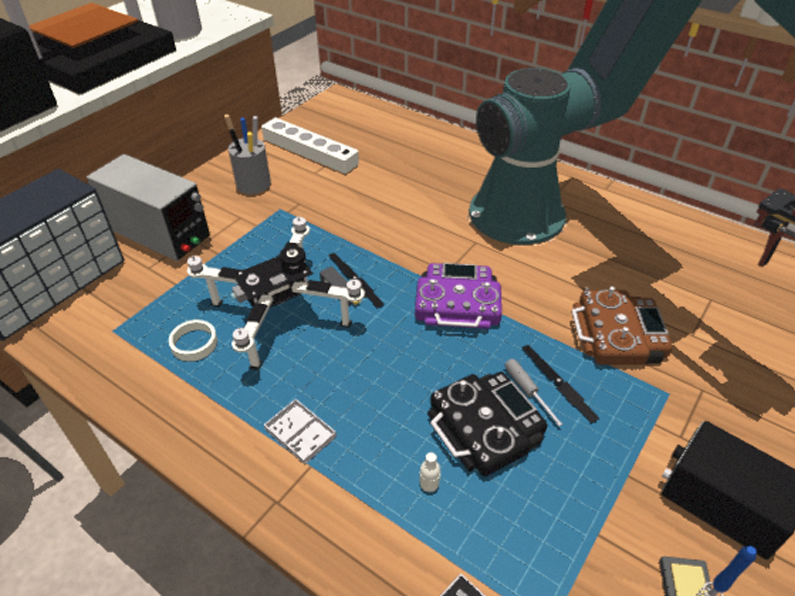

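The top view shows the black radio's button near (292,264). The aircraft's switch is near (529,240) and its safety button near (516,277). In the scene view they are at (486,411), (252,280) and (292,255). I'll enlarge these to read them more precisely.

```bash
python3 - <<'E'
import pickle,cv2,numpy as np
a=[("top",(292,264)),("top",(529,240)),("top",(516,277)),("scene",(486,411)),("scene",(252,280)),("scene",(292,255))]
T=[]
for n,(u,v) in a:
    im=pickle.load(open(n+".pkl","rb"))[0]; x,y=int(u/1.42)-16,int(v/1.42)-16
    t=cv2.resize(im[y:y+32,x:x+32],(256,256),interpolation=cv2.INTER_NEAREST)
    for k in range(0,256,64): t[:6,k]=255;t[k,:6]=255
    T.append(t);print(n,x,y)
cv2.imwrite("pics/crops.png",np.vstack([np.hstack(T[:3]),np.hstack(T[3:])]))
E
```

```text
top 189 169
top 356 153
top 347 179
scene 326 273
scene 161 181
scene 189 163
```

View pics/crops.png

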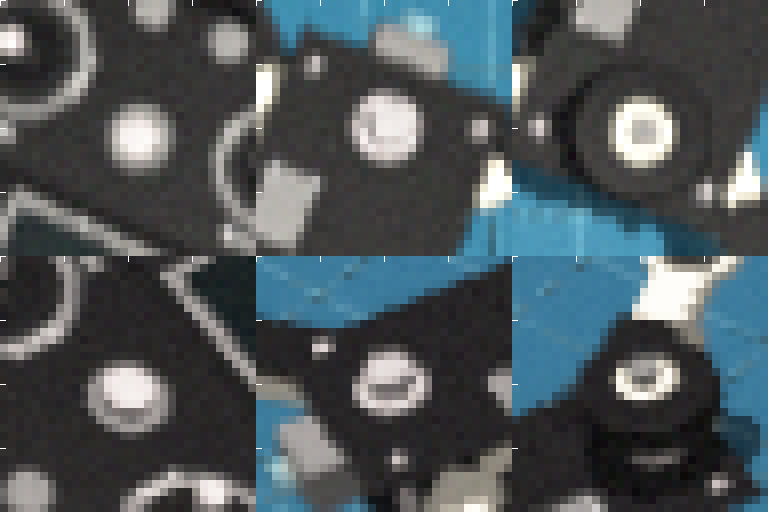

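The crops show the radio button at (138,135) in the top view and (126,128) in the scene view. The switch is at (131,127) and (133,118). The safety button is at (132,131) and (134,119). All of these are 8x crop pixels.

```bash
python3 - <<'E'
from h import *
import pickle
C={n:pickle.load(open(n+".pkl","rb")) for n in("top","scene")}
P={"radio":[("top",189,169,138,135,.0515),("scene",326,273,126,129,.0515)],
"switch":[("top",356,153,131,127,.122),("scene",161,181,133,117,.127)],
"safety":[("top",347,179,132,131,.148),("scene",189,163,134,119,.151)]}
for k,v in P.items():
    for n,x,y,u,w,z in v: print(k,n,ray((x+u/8-.5,y+w/8-.5),*C[n][1:],z).round(4))
im,K,R,t=C["top"]
# motors / radio corners for heading check
for uv in [(487,188),(591,228),(551,330),(447,290)]: print("motor",ray(np.array(uv)/1.42,K,R,t,.128).round(3))
E
```

```text
radio top [0.5853 0.243  0.0515]
radio scene [0.5847 0.2416 0.0515]
switch top [ 0.6239 -0.2596  0.122 ]
switch scene [ 0.6251 -0.2579  0.127 ]
safety top [ 0.5428 -0.2273  0.148 ]
safety scene [ 0.5447 -0.2236  0.151 ]
motor [ 0.731 -0.175  0.128]
motor [ 0.645 -0.389  0.128]
motor [ 0.435 -0.302  0.128]
motor [ 0.518 -0.089  0.128]
```

The two views agree to within 2–4 mm. The switch-to-safety distance comes out at 87 mm against 88 expected. Next I'll move over the radio with the fingers shut.

>>> {"fn": "arm_command", "kwargs": {"plan": "-1 -0.4 0 0 0 0;-2 -0.8 0 0 0 0;-2.75 -1.15 0 0 0 0;-2.75 -1.15 0 0 0 0;-2.75 -1.15 0 0 0 0;-2.75 -1.15 0 0 0 0;-2.75 -1.15 0 0 0 0;-2.75 -1.15 0 0 0 0;-2.75 -1.15 0 0 0 0;-2.75 -1.15 0 0 0 0;-2.75 -1.15 0 0 0 0;-2.75 -1.15 0 0 0 0", "fingers": -1, "force": 20}}

```text
clock: 1.1
position: [0.4241, 0.3692, 0.2225]
tcp_rot: [[-0.962, 0.274, -0.0], [0.274, 0.962, -0.001], [0.0, -0.001, -1.0]]
wrist_force: [-0.3, 0.8, -0.5]
width: 0.011
grasp_force: 0.0
```

>>> {"fn": "arm_command", "kwargs": {"plan": "-2.75 -1.15 0 0 0 0;-2.75 -1.15 0 0 0 0;-2.75 -1.15 0 0 0 0;-2.75 -1.15 0 0 0 0;-2.75 -1.15 0 0 0 0;-2.75 -1.15 0 0 0 0;-2 -0.8 0 0 0 0;-0.6 -0.35 0 0 0 0;0 0 0 0 0 0;0 0 0 0 0 0;0 0 0 0 0 0;0 0 0 0 0 0"}}

```text
clock: 2.1
position: [0.5833, 0.2423, 0.2227]
tcp_rot: [[-0.962, 0.273, -0.001], [0.273, 0.962, 0.0], [0.001, -0.0, -1.0]]
wrist_force: [-0.0, -1.0, -0.2]
width: 0.0003
grasp_force: 0.0
```

>>> {"fn": "arm_command", "kwargs": {"plan": "-0.15 0.05 1 0 0 0;0 0 2 0 0 0;0 0 3 0 0 0;0 0 3 0 0 0;0 0 2.5 0 0 0;0 0 1.5 0 0 0;0 0 0.7 0 0 0;0 0 0 0 0 0;0 0 0 0 0 0;0 0 0 0 0 0;0 0 0 0 0 0"}}

```text
clock: 3.02
position: [0.5873, 0.2419, 0.0871]
tcp_rot: [[-0.962, 0.274, 0.003], [0.274, 0.962, 0.001], [-0.002, 0.001, -1.0]]
wrist_force: [-0.4, 1.0, 0.6]
width: 0.0005
grasp_force: 0.0
```

```bash
python3 - <<'E'
from h import *
s=status.state();print(s["position"],s["wrist_force"])
r=cap("wrist");cv2.imwrite("pics/w1.png",r[0])
for p in [(.585,.2423,.0515),(*s["position"],)]: print(proj(p,*r[1:]))
E
```

```text
[0.58729059 0.24190179 0.08713519] [-0.38588992  1.0348484   0.567339  ]
[278.92407209 229.64991787]
[279.43606302 253.00904411]
```

View pics/w1.png

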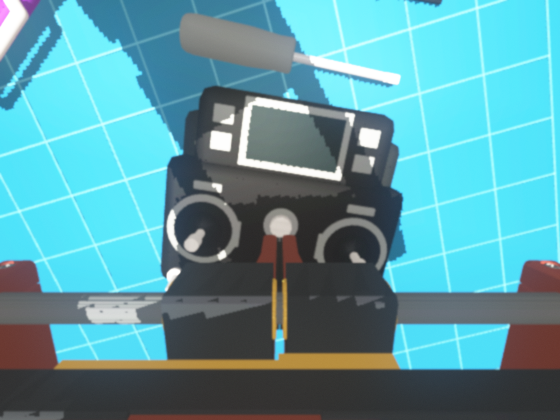

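The button cap sits at (281,223), about 6 px from the prediction. I'll refine the position from that.

```bash
python3 - <<'E'
from h import *
s=status.state();print(s["position"],s["wrist_force"])
r=cap("wrist")
print(ray((281,223),*r[1:],.0515)); 
g=cv2.resize(r[0][195:255,240:320],None,fx=8,fy=8,interpolation=cv2.INTER_NEAREST);cv2.imwrite("pics/w2.png",g)
E
```

```text
[0.58715491 0.24183345 0.08704523] [ 0.13511813  0.1241008  -0.65428172]
[0.58054575 0.24495831 0.0515    ]
```

View pics/w2.png

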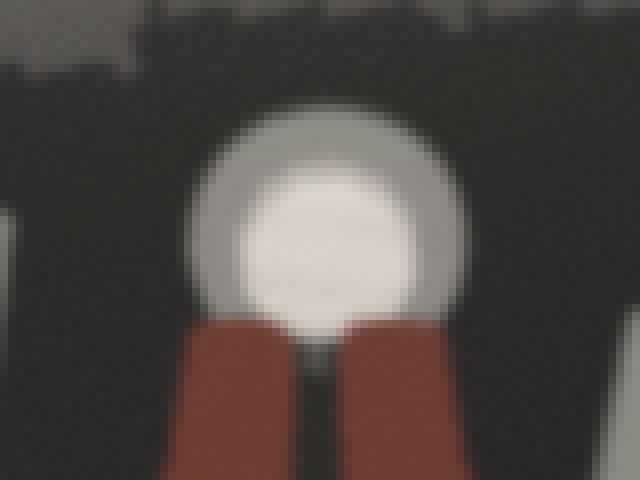

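>>> {"fn": "arm_command", "kwargs": {"plan": "0.3 0.05 0.5 0 0 0;0 0 1 0 0 0;0 0 1 0 0 0;0 0 0.7 0 0 0;0 0 0.2 0 0 0;0 0 0 0 0 0;0 0 0 0 0 0;0 0 0 0 0 0"}}

```text
clock: 3.78
position: [0.5833, 0.2427, 0.0517]
tcp_rot: [[-0.962, 0.274, -0.0], [0.274, 0.962, -0.0], [0.0, -0.0, -1.0]]
wrist_force: [-0.3, -0.8, 1.2]
width: 0.0005
grasp_force: 0.6
```

>>> {"fn": "arm_command", "kwargs": {"plan": "0 0 0.1 0 0 0;0 0 0.1 0 0 0;0 0 0.1 0 0 0;0 0 0 0 0 0;0 0 0 0 0 0"}}

```text
clock: 4.2
position: [0.5837, 0.2428, 0.0489]
tcp_rot: [[-0.962, 0.274, 0.001], [0.274, 0.962, 0.0], [-0.0, 0.0, -1.0]]
wrist_force: [-1.1, -0.4, 3.3]
width: 0.0005
grasp_force: 1.4
```

>>> {"fn": "arm_command", "kwargs": {"plan": "0 0 0.1 0 0 0;0 0 0.05 0 0 0;0 0 0 0 0 0;0 0 0 0 0 0;0 0 0 0 0 0;0 0 0 0 0 0;0 0 0 0 0 0;0 0 0 0 0 0;0 0 0 0 0 0;0 0 0 0 0 0;0 0 0 0 0 0;0 0 0 0 0 0"}}

```text
clock: 5.2
position: [0.5837, 0.2428, 0.0472]
tcp_rot: [[-0.962, 0.274, 0.0], [0.274, 0.962, 0.0], [-0.0, 0.0, -1.0]]
wrist_force: [0.4, -0.1, 3.8]
width: 0.0004
grasp_force: 1.9
```

Force and depth agree at about 4.3 mm pressed. I'll hold a little longer and then lift.

>>> {"fn": "arm_command", "kwargs": {"plan": "0 0 0 0 0 0;0 0 0 0 0 0;0 0 0 0 0 0;0 0 -0.3 0 0 0;0 0 -1 0 0 0;0 0 -2 0 0 0;0 0 -3 0 0 0;0 0 -3 0 0 0;0 0 -3 0 0 0;0 0 -2 0 0 0;0 0 -1 0 0 0;0 0 0 0 0 0"}}

```text
clock: 6.2
position: [0.5845, 0.2432, 0.2029]
tcp_rot: [[-0.962, 0.274, 0.004], [0.274, 0.962, 0.001], [-0.003, 0.002, -1.0]]
wrist_force: [0.1, 0.0, 0.2]
width: 0.0008
grasp_force: 0.0
```

```bash
python3 - <<'E'
from h import *
s=status.state();p=s["position"];R=s["tcp_rot"];print(p,s["wrist_force"])
print("tool d to switch cm",100*R.T@(np.array([.6243,-.2587,.16])-p))
E
```

```text
[0.58447166 0.24316065 0.20287379] [0.13554871 0.02726664 0.2182316 ]
tool d to switch cm [-17.57555153 -47.17987083   4.24799637]
```

>>> {"fn": "arm_command", "kwargs": {"plan": "-0.35 -0.9 0 0 0 0;-0.7 -1.9 0 0 0 0;-1 -2.7 0 0 0 0;-1 -2.7 0 0 0 0;-1 -2.7 0 0 0 0;-1 -2.7 0 0 0 0;-1 -2.7 0 0 0 0;-1 -2.7 0 0 0 0;-1 -2.7 0 0 0 0;-1 -2.7 0 0 0 0;-1 -2.7 0 0 0 0;-1 -2.7 0 0 0 0"}}

```text
clock: 7.2
position: [0.6059, -0.0758, 0.1975]
tcp_rot: [[-0.962, 0.274, -0.005], [0.274, 0.962, 0.001], [0.005, -0.001, -1.0]]
wrist_force: [-1.1, -0.0, -0.2]
width: 0.0003
grasp_force: 0.0
```

>>> {"fn": "arm_command", "kwargs": {"plan": "-1 -2.7 0 0 0 0;-1 -2.7 0 0 0 0;-1 -2.7 0 0 0 0;-1 -2.7 0 0 0 0;-1 -2.7 0 0 0 0;-0.9 -2.4 0 0 0 0;-0.5 -1.2 0 0 0 0;-0.15 -0.3 0 0 0 0;0 0 0.5 0 0 0;0 0 0 0 0 0;0 0 0 0 0 0;0 0 0 0 0 0"}}

```text
clock: 8.2
position: [0.6231, -0.2577, 0.1949]
tcp_rot: [[-0.962, 0.273, -0.001], [0.273, 0.962, 0.001], [0.001, 0.0, -1.0]]
wrist_force: [0.5, 0.4, -0.2]
width: 0.0006
grasp_force: 0.0
```

```bash
python3 - <<'E'
from h import *
s=status.state();print(s["position"],s["wrist_force"],s["clock"])
r=cap("wrist");cv2.imwrite("pics/w3.png",r[0])
for p in [(.6243,-.2587,.127),(.544,-.2255,.151)]: print(proj(p,*r[1:]))
import pickle;pickle.dump(r,open("w3.pkl","wb"))
E
```

```text
[ 0.6230537  -0.25774003  0.1949303 ] [ 0.51819602  0.36917958 -0.19747863] 8.2
[278.52867723 221.49715977]
[293.71244226 106.22806962]
```

View pics/w3.png

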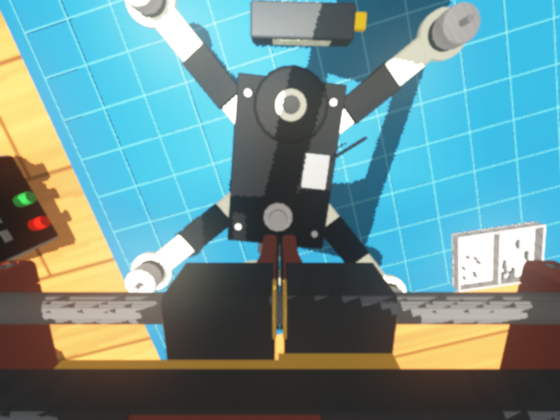

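The switch cap appears at about (278,218) and the safety cap at (291,104). Both are within 2–4 px of the predictions.

```bash
python3 - <<'E'
from h import *
import pickle;r=pickle.load(open("w3.pkl","rb"))
print(ray((278,218),*r[1:],.127),ray((291,104),*r[1:],.151))
E
```

```text
[ 0.62135264 -0.25830522  0.127     ] [ 0.54218014 -0.22684866  0.151     ]
```

>>> {"fn": "arm_command", "kwargs": {"plan": "0 0 1 0 0 0;0 0 1.5 0 0 0;0 0 1.5 0 0 0;0 0 1.2 0 0 0;0 0 0.8 0 0 0;0 0 0.4 0 0 0;0 0 0 0 0 0;0 0 0 0 0 0;0 0 0 0 0 0"}}

```text
clock: 9.0
position: [0.6239, -0.2597, 0.132]
tcp_rot: [[-0.962, 0.274, 0.001], [0.274, 0.962, -0.001], [-0.001, -0.0, -1.0]]
wrist_force: [-0.5, 0.4, -0.1]
width: 0.0004
grasp_force: 0.0
```

>>> {"fn": "arm_command", "kwargs": {"plan": "0 0 0.1 0 0 0;0 0 0.1 0 0 0;0 0 0.1 0 0 0;0 0 0.1 0 0 0;0 0 0.1 0 0 0;0 0 0 0 0 0;0 0 0 0 0 0;0 0 0 0 0 0"}}

```text
clock: 9.67
position: [0.6234, -0.2595, 0.1264]
tcp_rot: [[-0.962, 0.274, 0.0], [0.274, 0.962, -0.0], [-0.0, -0.0, -1.0]]
wrist_force: [0.0, -0.6, 1.5]
width: 0.0005
grasp_force: 1.0
```

>>> {"fn": "arm_command", "kwargs": {"plan": "0 0 0.08 0 0 0;0 0 0.08 0 0 0;0 0 0.08 0 0 0;0 0 0.08 0 0 0;0 0 0.08 0 0 0;0 0 0.08 0 0 0;0 0 0.05 0 0 0;0 0 0 0 0 0;0 0 0 0 0 0;0 0 0 0 0 0"}}

```text
clock: 10.5
position: [0.6233, -0.2595, 0.1208]
tcp_rot: [[-0.962, 0.274, 0.0], [0.274, 0.962, -0.0], [-0.0, -0.0, -1.0]]
wrist_force: [0.8, -0.8, 1.8]
width: 0.0004
grasp_force: 0.5
```

>>> {"fn": "arm_command", "kwargs": {"plan": "0 0 0.05 0 0 0;0 0 0.05 0 0 0;0 0 0 0 0 0;0 0 0 0 0 0;0 0 0 0 0 0"}}

```text
clock: 10.92
position: [0.6234, -0.2595, 0.1204]
tcp_rot: [[-0.962, 0.274, 0.0], [0.274, 0.962, -0.0], [-0.0, -0.0, -1.0]]
wrist_force: [-1.0, 0.2, 5.5]
width: 0.0004
grasp_force: 2.7
```

The force rose to 5.5 N at the stop, so the switch is home. Next I'll lift and move over the safety button.

>>> {"fn": "arm_command", "kwargs": {"plan": "0 0 -0.3 0 0 0;0 0 -1 0 0 0;0 0 -2 0 0 0;0 0 -2 0 0 0;0 0 -1.2 0 0 0;0 0 -0.5 0 0 0;0 0 0 0 0 0;0 0 0 0 0 0"}}

```text
clock: 11.58
position: [0.623, -0.2592, 0.1895]
tcp_rot: [[-0.962, 0.274, -0.0], [0.274, 0.962, 0.0], [0.0, 0.0, -1.0]]
wrist_force: [-0.2, -0.4, 0.1]
width: 0.0002
grasp_force: 0.0
```

>>> {"fn": "arm_command", "kwargs": {"plan": "0.9 0.1 0 0 0 0;1.8 0.2 0 0 0 0;2.2 0.25 0 0 0 0;2 0.25 0 0 0 0;1.3 0.15 0 0 0 0;0.45 0.05 0 0 0 0;0 0 0 0 0 0;0 0 0 0 0 0;0 0 0 0 0 0;0 0 0 0 0 0"}}

```text
clock: 12.42
position: [0.5436, -0.2265, 0.1898]
tcp_rot: [[-0.962, 0.274, 0.0], [0.274, 0.962, -0.0], [-0.001, -0.0, -1.0]]
wrist_force: [0.4, -0.9, -0.6]
width: 0.0006
grasp_force: 0.0
```

```bash
python3 - <<'E'
from h import *
s=status.state();print(s["position"],s["wrist_force"],s["clock"])
r=cap("wrist");cv2.imwrite("pics/w4.png",r[0]);print(proj((.543,-.226,.151),*r[1:]))
a=r[0][150:270,200:360];b=cap("top")[0][140:220,330:400]
cv2.imwrite("pics/w4.png",np.hstack([cv2.resize(a,(480,360),interpolation=0),cv2.resize(b,(315,360),interpolation=0)]))
E
```

```text
[ 0.54363791 -0.22651818  0.18975245] [ 0.44927769 -0.85386031 -0.57838756] 12.4167
[279.80101786 230.40936501]
```

View pics/w4.png

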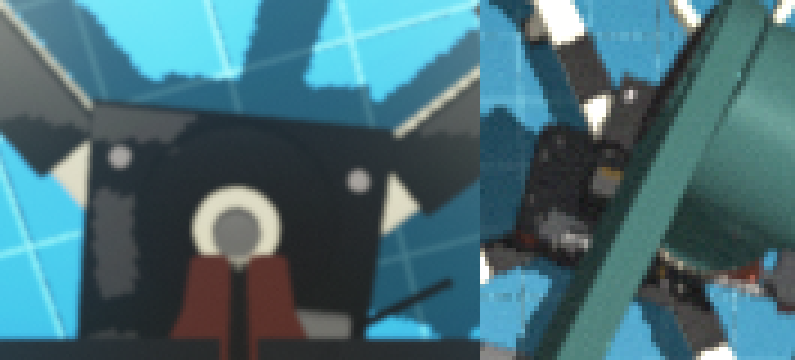

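The safety cap is at (278.7,228.3) against a prediction of (279.8,230.4), so it is well aligned. I'll descend.

>>> {"fn": "arm_command", "kwargs": {"plan": "0 0 0.7 0 0 0;0 0 1.2 0 0 0;0 0 1 0 0 0;0 0 0.6 0 0 0;0 0 0.2 0 0 0;0 0 0 0 0 0;0 0 0 0 0 0;0 0 0 0 0 0;0 0 0 0 0 0"}}

```text
clock: 13.27
position: [0.5432, -0.2263, 0.1534]
tcp_rot: [[-0.962, 0.274, 0.001], [0.274, 0.962, -0.001], [-0.001, -0.0, -1.0]]
wrist_force: [0.4, 0.6, 0.2]
width: 0.0007
grasp_force: 0.0
```

>>> {"fn": "arm_command", "kwargs": {"plan": "0 0 0.1 0 0 0;0 0 0.1 0 0 0;0 0 0.1 0 0 0;0 0 0 0 0 0;0 0 0 0 0 0"}}

```text
clock: 13.68
position: [0.5431, -0.2262, 0.1502]
tcp_rot: [[-0.962, 0.274, 0.001], [0.274, 0.962, -0.0], [-0.001, -0.0, -1.0]]
wrist_force: [0.3, 0.7, 2.1]
width: 0.0004
grasp_force: 0.9
```

>>> {"fn": "arm_command", "kwargs": {"plan": "0 0 0.1 0 0 0;0 0 0.1 0 0 0;0 0 0.1 0 0 0;0 0 0 0 0 0;0 0 0 0 0 0"}}

```text
clock: 14.1
position: [0.5431, -0.2262, 0.147]
tcp_rot: [[-0.962, 0.274, 0.0], [0.274, 0.962, -0.0], [-0.001, -0.0, -1.0]]
wrist_force: [1.3, 0.4, 3.6]
width: 0.0004
grasp_force: 1.8
```

>>> {"fn": "arm_command", "kwargs": {"plan": "0 0 0.05 0 0 0;0 0 0 0 0 0;0 0 0 0 0 0;0 0 0 0 0 0;0 0 0 0 0 0;0 0 0 0 0 0;0 0 0 0 0 0;0 0 0 0 0 0;0 0 0 0 0 0;0 0 0 0 0 0;0 0 0 0 0 0"}}

```text
clock: 15.02
position: [0.543, -0.2262, 0.1465]
tcp_rot: [[-0.962, 0.274, 0.0], [0.274, 0.962, -0.0], [-0.0, -0.0, -1.0]]
wrist_force: [2.3, -0.8, 4.2]
width: 0.0006
grasp_force: 1.9
```

>>> {"fn": "arm_command", "kwargs": {"plan": "0 0 -0.3 0 0 0;0 0 -1 0 0 0;0 0 -2 0 0 0;0 0 -3 0 0 0;0 0 -3 0 0 0;0 0 -2 0 0 0;0 0 -1 0 0 0;0 0 0 0 0 0;0 0 0 0 0 0;0 0 0 0 0 0"}}

```text
clock: 15.85
position: [0.5416, -0.2254, 0.2676]
tcp_rot: [[-0.962, 0.274, -0.003], [0.274, 0.962, 0.002], [0.003, 0.001, -1.0]]
wrist_force: [0.4, -0.1, -0.4]
width: 0.0002
grasp_force: 0.0
```

```bash
python3 - <<'E'
from h import *
im=cap("scene")[0]; import pickle; o=pickle.load(open("scene.pkl","rb"))[0]
f=lambda i:cv2.resize(i[140:240,120:260],(392,280),interpolation=2)
g=lambda i:cv2.resize(i[250:350,290:430],(392,280),interpolation=2)
cv2.imwrite("pics/end.png",np.vstack([np.hstack([f(o),f(im)]),np.hstack([g(o),g(im)])]))
E
```

```text
(no output)
```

View pics/end.png

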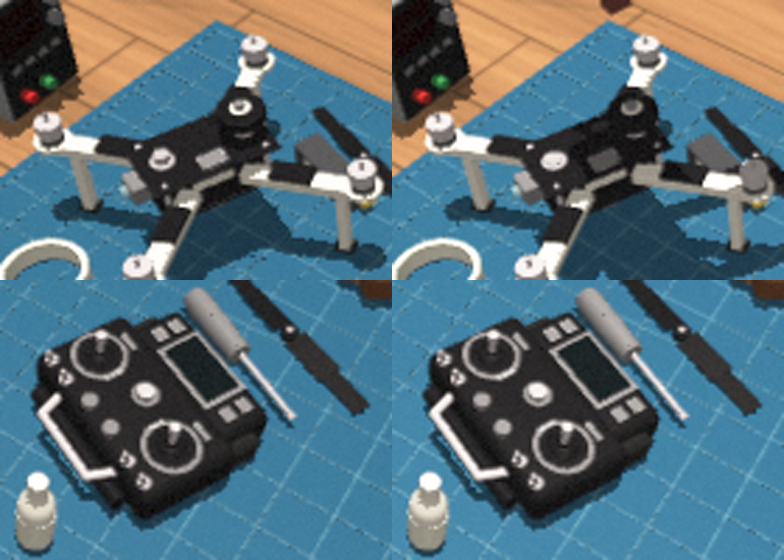

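In the before/after comparison the switch cap at (555,158) now sits flush. The radio and the aircraft have not moved, and the arm is clear.

```bash
python3 -c "
from h import *
print(job.sign_off())"
```

```text
the job is handed in; nothing more can be done
None
```

The job is handed in, though the sign-off returned no verdict: I held the radio button about a second, pushed the main switch to its stop, held the safety button about a second, and finished with the arm clear and the radio and aircraft looking unmoved.

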